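# Rock a pendulum tilt gauge on a stud to its set mark and hold

### The arm

A 6-joint arm with a two-finger parallel gripper is mounted at the origin on a cart in front of the work surface, level with it; the furniture and walls round the work are solid. World frame = base frame: x ahead of the robot, y to its left, z up, the work surface at z = 0. Lengths are in m, angles in rad, forces in N, time in s.
With the tool pointing down it reaches from about 0.3 to 0.875 m from the base axis. Payload 6.4 kg.
Tool frame: the origin (TCP) lies midway between the tips of the shut fingers; the grasp point (between the pads) lies 19 mm behind it (ctrl.pinch_z is the distance from the TCP to the grasp point, in m); z points along the fingers, y is the line along which they close (so a half turn about z gives the same grasp; the last joint's range is limited). The gripper opens to 85 mm and grips with 20 to 120 N. Pads are 22 mm wide; open, the fingers measure 114 mm over their backs; the gripper's body (76 mm by 85 mm) begins 54 mm behind the grasp point. The pads swing forward as they close: fully open they stand 13 mm farther back than shut.
Start: joints at [1.056, 0.181, 1.607, -0, 1.354, -0.206], TCP at [0.175, 0.548, 0.231] pointing down, gripper open.
Joint ranges: [-2.99, 2.99], [-0.89, 2.07], [0.3, 2.58], [-1.14, 4.28], [0, 2.63], [-3.12, 3.12]. Speed limits (rad/s): [2.57, 2.57, 3.01, 3.14, 3.14, 3.14].

### API

Orientations are given as a unit quaternion [w, x, y, z].
In Python, from bench import ctrl gives the robot as it stands.
- The arm moves only by the tool apply_moves, never from a script. Its argument "moves" is a list of rows, each an object with "jaw": the opening, from 0 (shut) to 1 (fully open); "offset": the shift along the tool's x, y, z in mm, a list of three; "rot": the turn, a rotation vector about the tool's x, y, z in degrees, a list of three. In form: [{"jaw": jaw, "offset": [dx, dy, dz], "rot": [ax, ay, az]}, ...]. A call has exactly 5 rows; each row shifts and turns the commanded pose from where the row before left it, along the tool's axes as they then stand; what a row does not reach is not made up. A row lasts 1/8 s, in which the tool goes at most 62.5 mm and 10.7 degrees, less where a joint would pass 70% of its speed; a pose out of reach is approached as far as the arm can. A call is refused whole if a number of a shift passes 62.5 or a number of a turn 10.7, either way. A call with a gripper value outside its range is refused whole. The fingers move at their own pace and stop on an object; the grip force is fixed at half the most. Time passes only in rows, so rows that do not move let the fingers close, or fill a call up. It gives the time, the measured TCP pose, the force, the opening and the grip force at its end, in the units of the state.
- ctrl.get_obs(): the state, without advancing time (a new reading comes with each control period).
- ctrl.camera(name): name is "scene" or "top"; returns (picture, depth): 384x512x3 uint8, red, green, blue; 384x512 float32, m along the optical axis (not along the pixel's ray), 0 where there is no reading.
- ctrl.camera_params(name): a dict with "K" (3x3 intrinsics, pixels), "dist" ([k1, k2, p1, p2, k3] as OpenCV has them; the pictures are not rectified), "cam_to_world" (4x4, takes a point from camera to world coordinates). Camera axes: x right, y down, z forward; pixel columns grow to the right and rows downward; lengths in m; the calibration is good to about 2 mm. A picture is of the moment at which its call begins. camera_params takes no time and is no camera call.
- ctrl.hand_in(): hands the job in; it is judged then, once.
Trained networks look in the newest picture that a camera, given by its name, has taken for a name from the list of things; names that differ only in an ending like _2 or _b are one class to them, and where a whole thing is asked for, a point or a joint stands for the part that bears it (a point fixed in the world has none). Each returns a list of dicts, best first, with "score" (0 to 1); they miss things now and then, are a little off and sometimes report something else, mostly with a low value. They report only what shows in the picture. A call takes as long as a camera call. They do not tell look-alikes from the thing itself.
- ctrl.outline_of(camera, target): "region" (384x512 bool, what is visible of it) and "position" ([column, row] in pixels, amid what is visible of it).
The state is a dict: "time_s": time; "q": joint angles; "dq": joint speeds; "joint_efforts": joint torques, N m; "eef_pos": TCP position; "eef_rot": TCP orientation; "wrist_force": force on the tool from outside, world axes, zero at the start; "torque": the same for the moment, N m; "opening": opening from 0.0 (shut) to 1.0 (fully open); "grasp_force": force on a finger pad.
Only numpy, scipy, OpenCV 4.12 (cv2) and the standard library are available. Lean on these libraries where they do the work, as an engineer would, in place of code of your own. Each camera call takes 0.05 s, during which the arm holds its last target. There are 200 camera calls.

### The job

Pick up the dial tilt gauge by the block on its top and seat the notch in its foot squarely and centrally on the rounded top of the stud on the rest block. Rock the gauge sideways on the stud until its swinging pointer settles on the tip of the small metal rider clipped to the dial's rim, and finish holding it there: still gripped, still resting on the stud, pointer at rest on the rider. Leave the dish, the label roll and the bottle where they stand.

Things in the scene. Friction and masses are not known exactly. Their poses are not given: they have to be found in the camera images.
- gauge: Loose tilt gauge, 0.3 to 0.5 kg, standing on the desk, dial towards the robot. Origin: centre of underside; z up, x out of the dial's back, y to the robot's left. Aluminium foot 56 (x) x 96 (y) x 26 mm high, with a 90-degree V notch along x in its underside (mouth 32 mm, apex 16 mm up). On it a grey round dial housing, 124 mm across, 24 mm thick, centre 86 mm up; on top a black grip block.
- grip (a point): Centre of the gauge's black grip block, 172 mm above the gauge's underside. The block is 26 mm in the gauge's x, 34 mm in its y, flat-sided, from 155 to 194 mm above the underside; under it a grey neck, 24 x 50 mm in x and y. Axes as the gauge's.
- notch (a point): Point in the gauge's V notch, 4.7 mm above the middle of the underside, which coincides with crown when the notch sits fully on the stud. The gauge rocks on the stud about the x axis through this point. Axes as the gauge's.
- rest_block: Fixed steel block: a foot 90 (x) x 110 (y) mm, up to about 25 mm high with a sloping, uneven top; from its middle rises one narrow stud, 44 mm long in x, 16 mm wide in y, with a half-round top (a ridge along the block's x) reaching 80 mm above the desk. Origin: centre of the underside; z up. Right of the gauge; a fixed microscope stands between them (x over 0.45).
- crown (a point): Centre of the half round on the stud: radius 8 mm, axis along the block's x, 72 mm above the desk (8 mm under the top of the ridge), mid-length of the ridge. Axes as the block's.
- pointer (a joint): Angle (rad) of the black pendulum pointer against the gauge, free about the gauge's x at the dial's centre; 0 = at the middle of the foot, positive = tip towards the gauge's +y. It hangs by gravity, so tilting the gauge by an angle about its +x (top towards -y) changes it by minus that angle. After a movement it swings at about 3 Hz and rests within 2 s.
- rider (a joint): Angle (rad) at which the small dark steel rider (12 mm wide, pointed inwards) is clipped to the dial's rim, measured as the pointer's; always on the gauge's -y side (right of the middle as the robot sees it), between about -0.16 and -0.40. It is clipped tight and cannot be shifted.
- pointer_tip (a point): Tip of the black pointer, 50 mm from the dial's centre.
- rider_tip (a point): Inner tip of the rider, 50 mm from the dial's centre; the pointer is on the mark when its tip is here.
- dish: Bystander: closed flat dish, 58 mm diameter, 15 mm high, on the desk between the gauge and the rest block. Origin: centre of the underside.
- label_roll: Bystander: roll of white labels lying flat, 55 mm diameter, 25 mm high, to the right of the rest block. Origin: centre of the underside.
- bottle: Bystander: small bottle, 52 mm diameter, 101 mm high, to the left of the gauge. Origin: centre of the underside.
There are look-alikes about, which are no part of the job. Leave any yellow look-alike of the rest_block alone.

How it is judged:
On the way, in this order (a step that is already met when the one before it is completed fails the run):
1. the gauge is lifted clear of the desk in the gripper (height (world z) of gauge above 0.03 m and contact force between the fingers and gauge above 1 N and contact force between gauge and rest_block below 0.05 N), for 0.1 s.
2. the notch sits on the rounded stud (distance between notch and crown below 0.008 m and contact force between gauge and rest_block above 0.3 N and contact force between the fingers and gauge above 1 N), for 0.2 s.
At the end, for the whole second after the job is handed in: The gauge is held in the gripper with its notch resting on the stud (notch point within 8 mm of the stud's centre, in contact with more than 0.3 N, gauge square to the ridge within 0.15 rad), and the pointer is at rest (under 0.25 rad/s) with its tip within 3 mm of the rider's tip (all of step 2 and distance between pointer_tip and rider_tip below 0.003 m and velocity of joint pointer between -0.25 and 0.25 rad/s and angle between the x axis of gauge and the x axis of rest_block, either way round below 0.15 rad); the arm keeps its last pose, push and grip.
It fails at once if the dish, the label roll or the bottle is shifted by more than 20 mm (distance of any of dish, label_roll, bottle from where it was at the start of the episode above 0.02 m).
It also fails if it takes over 51 s, if anything falls off the work surface, if the arm or the gripper's body presses on something with over 40 N, if the wrist force passes 120 N, or if a joint passes its speed limit or range.

## Working session

There is one attempt and no reset: what is moved stays moved. The work goes in short steps, Python scripts to look and compute and a tool call to move; the robot and the scene stay as the last step left them, time stands still between calls to the robot, and variables do not carry over. Pictures are saved under pics/ and viewed, at most 10 in all, crops included, and the job is handed in when it is done.

Besides the shell and the picture viewer there is one more tool, called by a JSON object that holds its "api" and its "payload". apply_moves: Moves the arm, as the interface text tells. Its arguments: {"type":"object","properties":{"moves":{"type":"array"}},"required":["moves"]}

```bash
mkdir -p pics; ls
cat > h.py <<'E'
import numpy as np, cv2
from bench import ctrl
from scipy.spatial.transform import Rotation as R
def snap(c,name=None):
    im,d=ctrl.camera(c)
    if name: cv2.imwrite('pics/'+name,im[:,:,::-1])
    return im,d
def ray(c,px):
    p=ctrl.camera_params(c);K=np.array(p['K']);D=np.array(p['dist'])
    n=cv2.undistortPoints(np.array(px,float).reshape(-1,1,2),K,D).reshape(-1,2)
    T=np.array(p['cam_to_world']);return np.c_[n,np.ones(len(n))],T
def pts(c,d,mask):
    v,u=np.nonzero(mask&(d>0)); n,T=ray(c,np.c_[u,v])
    return (n*d[v,u][:,None])@T[:3,:3].T+T[:3,3]
def onplane(c,px,axis,val):
    n,T=ray(c,px);r=n@T[:3,:3].T;s=(val-T[axis,3])/r[:,axis];return T[:3,3]+r*s[:,None]
def proj(c,P):
    p=ctrl.camera_params(c);T=np.linalg.inv(np.array(p['cam_to_world']))
    return cv2.projectPoints(np.array(P,float).reshape(-1,1,3),cv2.Rodrigues(T[:3,:3])[0],T[:3,3],np.array(p['K']),np.array(p['dist']))[0].reshape(-1,2)
E
python3 - <<'E'
from h import *
ims=[]
for c in('scene','top'):
    im,d=snap(c,c+'0.png');np.save(c+'d.npy',d)
    print(c,np.round(ctrl.camera_params(c)['cam_to_world'],3).tolist(),np.round(ctrl.camera_params(c)['K'],1).tolist())
    for t in('gauge','grip','rest_block','dish','label_roll','bottle','rider','pointer'):
        for o in ctrl.outline_of(c,t)[:3]:
            m=o['region'];P=pts(c,d,m)
            if len(P): print(t,round(o['score'],2),np.round(o['position']),m.sum(),np.round(np.percentile(P,[3,50,97],axis=0),3).tolist())
print(ctrl.get_obs())
E
```

```text
pics
scene [[0.536, -0.625, 0.567, -0.404], [-0.844, -0.383, 0.375, -0.699], [-0.017, -0.68, -0.733, 1.254], [0.0, 0.0, 0.0, 1.0]] [[436.8, 0.0, 256.5], [0.0, 436.8, 188.3], [0.0, 0.0, 1.0]]
gauge 0.75 [178. 152.] 789 [[0.47, 0.201, 0.004], [0.493, 0.248, 0.077], [0.51, 0.316, 0.19]]
grip 0.83 [179. 158.] 781 [[0.469, 0.201, 0.005], [0.493, 0.25, 0.076], [0.508, 0.316, 0.191]]
grip 0.47 [330. 261.] 262 [[0.374, -0.491, -0.003], [0.397, -0.465, 0.02], [0.435, -0.44, 0.026]]
rest_block 0.79 [394. 271.] 867 [[0.435, -0.702, 0.002], [0.474, -0.652, 0.017], [0.533, -0.597, 0.078]]
rest_block 0.78 [349. 233.] 786 [[0.503, -0.506, -0.003], [0.535, -0.458, 0.015], [0.591, -0.399, 0.077]]
rest_block 0.72 [293. 232.] 684 [[0.401, -0.339, 0.003], [0.438, -0.291, 0.015], [0.485, -0.232, 0.077]]
dish 0.44 [225. 210.] 178 [[0.368, -0.05, -0.0], [0.391, -0.025, 0.011], [0.421, 0.003, 0.016]]
label_roll 0.65 [332. 264.] 244 [[0.374, -0.491, -0.002], [0.394, -0.466, 0.02], [0.422, -0.442, 0.026]]
top [[0.116, -0.917, 0.381, -0.246], [-0.993, -0.111, 0.034, -0.168], [0.011, -0.382, -0.924, 1.839], [0.
[... 991 characters left out ...]
: 0.9, 'q': array([ 1.05571532e+00,  1.80740580e-01,  1.60697120e+00,  6.97178243e-06,
        1.35376235e+00, -2.06276692e-01]), 'dq': array([ 5.24866753e-04, -9.09589672e-04,  1.37913837e-03,  5.36961498e-04,
        1.32880050e-03, -4.62789465e-05]), 'joint_efforts': array([ 4.26532815e-04, -4.44826269e+01, -3.51682949e+01, -1.62888100e-04,
        6.20201408e-04,  1.95251602e-06]), 'eef_pos': array([0.17474516, 0.54785162, 0.23133584]), 'eef_rot': array([1.77283508e-05, 1.53790140e-01, 9.88103532e-01, 5.66485819e-05]), 'wrist_force': array([-0.53804023,  0.07457073, -0.37470598]), 'torque': array([ 0.0114177 , -0.04594517, -0.05436659]), 'grasp_force': 0.0, 'opening': 1.0006371265249725}
```

Run:
```python
import cv2,numpy as np
a=cv2.imread('pics/scene0.png');cv2.imwrite('pics/v1.png',cv2.resize(a,(800,600),interpolation=cv2.INTER_CUBIC))
t=cv2.imread('pics/top0.png')
# gauge | blocks, enlarged
g=cv2.resize(a[90:210,120:240],(400,400),interpolation=cv2.INTER_CUBIC)
b=cv2.resize(a[190:310,270:430],None,fx=2.5,fy=2.5,interpolation=cv2.INTER_CUBIC)[:,:400]
tb=cv2.resize(t[150:240,270:430],None,fx=2.5,fy=2.22,interpolation=cv2.INTER_CUBIC)[:200,:400]
tg=cv2.resize(t[130:220,100:260],(400,200),interpolation=cv2.INTER_CUBIC)
pad=np.zeros((400,400,3),np.uint8);pad[:300]=b
cv2.imwrite('pics/v2.png',np.vstack([np.hstack([g,pad]),np.hstack([tg,tb])]))
```

```text
(no output)
```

View pics/v1.png

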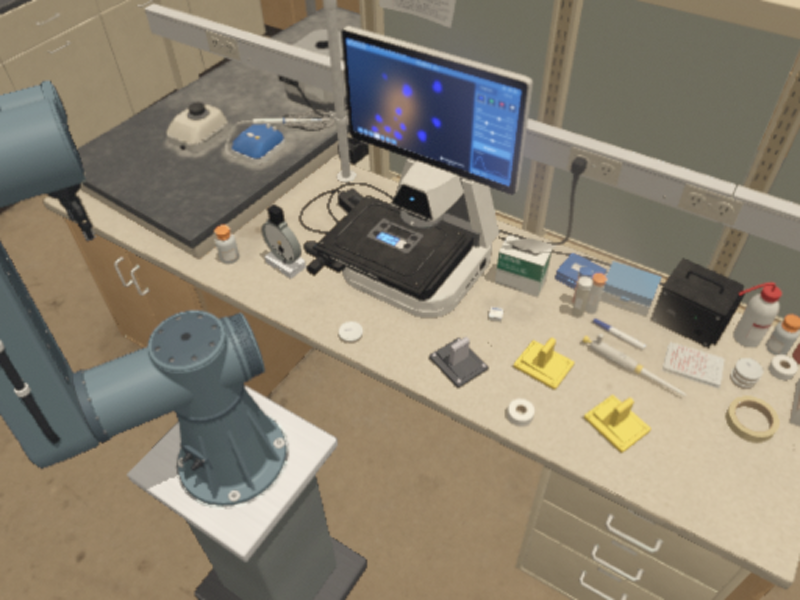

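View pics/v2.png

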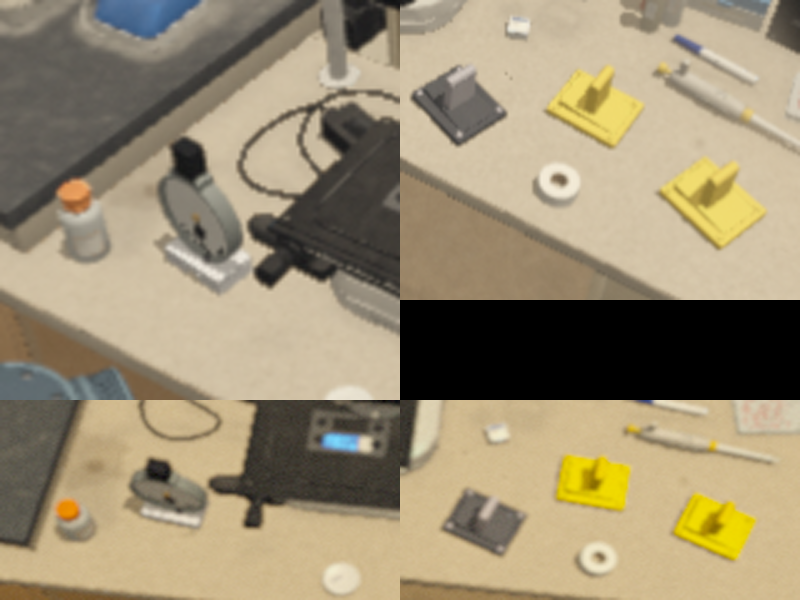

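```bash
cat >> h.py <<'E'
def best(c,t,near=None):
    r=ctrl.outline_of(c,t)
    return r
E
python3 - <<'E'
from h import *
def rect(P): 
    (c,s,a)=cv2.minAreaRect((P[:,:2]*1000).astype(np.float32));return np.round(c,1),np.round(s,1),round(a,1)
for c in('scene','top'):
    im,d0=snap(c); ds=[d0]+[snap(c)[1] for _ in range(3)]
    d=np.median(ds,0)
    g=[o for o in ctrl.outline_of(c,'gauge') if o['position'][0]<220][0]['region']
    b=min(ctrl.outline_of(c,'rest_block'),key=lambda o:o['position'][0])['region']
    P=pts(c,d,g)
    f=P[(P[:,2]>.035)&(P[:,2]<.14)]
    for _ in range(4):
        A=np.c_[f[:,1],np.ones(len(f))];k=np.linalg.lstsq(A,f[:,0],rcond=None)[0];r=f[:,0]-A@k;f=f[np.abs(r)<max(.004,1.5*r.std())]
    print(c,'dial line x=ky+c',k.round(3),'yaw deg',round(np.degrees(np.arctan(-k[0])),1),len(f),f.mean(0).round(4))
    T=P[P[:,2]>.16];print(' grip all',len(T),T.mean(0).round(4),T.min(0).round(3),T.max(0).round(3)); T=P[P[:,2]>.188];print(' grip top',len(T),T.mean(0).round(4),rect(T) if len(T)>3 else '')
    F=P[(P[:,2]<.03)];print(' foot',rect(F))
    B=pts(c,d,b);z=B[:,2]
    print(' block',rect(B[z<.03]),'stud',len(B[z>.06]),B[z>.06].mean(0).round(4),rect(B[z>.06]),'top',len(B[z>.074]),B[z>.074].mean(0).round(4),rect(B[z>.074]))
    desk=np.zeros_like(g);desk[225:235,240:270]=1;print(' desk z',np.median(pts(c,d,desk)[:,2]))
E
```

```text
scene dial line x=ky+c [0.124 0.464] yaw deg -7.1 272 [0.496  0.2616 0.0828]
 grip all 98 [0.4938 0.255  0.181 ] [0.482 0.24  0.16 ] [0.511 0.277 0.193]
 grip top 42 [0.497  0.2589 0.1905] (array([498.1, 258.9]), array([31.8, 26.5]), 83.1)
 foot (array([544. , 324.2]), array([269.2,  91.9]), 54.2)
 block (array([ 456.8, -280.5]), array([121. ,  98.6]), 68.9) stud 69 [ 0.4479 -0.2847  0.0728] (array([ 451.7, -284.4]), array([17.6, 43.2]), 70.8) top 35 [ 0.4504 -0.2842  0.0771] (array([ 452.1, -284.7]), array([12.1, 42.3]), 63.0)
 desk z -0.0023837177261172293
top dial line x=ky+c [0.126 0.466] yaw deg -7.2 223 [0.4991 0.2618 0.0814]
 grip all 100 [0.4971 0.2586 0.186 ] [0.486 0.243 0.16 ] [0.515 0.284 0.198]
 grip top 63 [0.4998 0.2596 0.1937] (array([500.7, 259.7]), array([34.4, 25.6]), 83.1)
 foot (array([522.3, 274.8]), array([154.5, 107.2]), 56.2)
 block (array([ 454.7, -282.2]), array([112.3,  88.7]), 67.6) stud 53 [ 0.4514 -0.2829  0.0765] (array([ 453.4, -283.2]), array([15.6, 43.1]), 67.1) top 42 [ 0.4535 -0.283   0.0791] (array([ 453.6, -283.1]), array([15.2, 42.8]), 67.1)
 desk z -0.01950639882789018
```

```bash
cat >> h.py <<'E'
from scipy.spatial.transform import Slerp
def Rtool(yaw,tilt=0):
    "tool z down, tool y along gauge y for gauge yaw; gauge tilted by tilt about its x (rad)"
    G=R.from_euler('z',yaw)*R.from_euler('x',tilt)
    return G*R.from_matrix(np.array([[-1,0,0],[0,1,0],[0,0,-1]]).T)
def cur():
    o=ctrl.get_obs();w,x,y,z=o['eef_rot'];return o['eef_pos'],R.from_quat([x,y,z,w]),o
def plan(way,p=None,Q=None):
    "way: list of (pos,R,nrows)"
    if p is None: p,Q,_=cur()
    for tp,tR,n in way:
        s=Slerp([0,1],R.concatenate([Q,tR]));p0=p.copy();tp=np.array(tp)
        for i in range(1,n+1):
            pn=p0+(tp-p0)*i/n;Rn=s(i/n)
            d=np.round(Q.inv().apply(pn-p)*1000,1);r=np.round((Q.inv()*Rn).as_rotvec(degrees=True),1)
            print('[%s] rot[%s]'%(', '.join('%g'%v for v in d),', '.join('%g'%v for v in r)))
            p=p+Q.apply(d)/1000;Q=Q*R.from_rotvec(r,degrees=True)
        print('->',p.round(4))
E
python3 - <<'E'
from h import *
y=np.radians(-7.1)
print(cur()[1].as_matrix().round(2).tolist(),Rtool(y).as_matrix().round(2).tolist())
plan([((.499,.2593,.232),Rtool(y),9),((.499,.2593,.157),Rtool(y),4)])
E
```

```text
[[-0.95, 0.3, -0.0], [0.3, 0.95, 0.0], [0.0, -0.0, -1.0]] [[-0.99, 0.12, 0.0], [0.12, 0.99, 0.0], [0.0, 0.0, -1.0]]
[-44.1, -19.6, -0.1] rot[0, -0, -1.2]
[-43.6, -20.5, -0.1] rot[0, -0, -1.2]
[-43.2, -21.4, -0] rot[0, -0, -1.1]
[-42.8, -22.3, -0.1] rot[0, -0, -1.2]
[-42.3, -23.1, -0.1] rot[0, -0, -1.2]
[-41.9, -24, -0.1] rot[0, -0, -1.2]
[-41.3, -24.9, -0.1] rot[0, -0, -1.1]
[-40.8, -25.7, -0] rot[0, -0, -1.2]
[-40.3, -26.5, -0.1] rot[0, -0, -1.2]
-> [0.499  0.2593 0.232 ]
[0, -0, 18.7] rot[0, -0, 0]
[0, -0, 18.8] rot[0, -0, 0]
[0, -0, 18.7] rot[0, -0, 0]
[0, -0, 18.8] rot[0, -0, 0]
-> [0.499  0.2593 0.157 ]
```

{"api": "apply_moves", "payload": {"moves": [{"jaw":1,"offset":[-44,-20,0],"rot":[0,0,-1.2]},{"jaw":1,"offset":[-44,-20,0],"rot":[0,0,-1.2]},{"jaw":1,"offset":[-43,-21,0],"rot":[0,0,-1.2]},{"jaw":1,"offset":[-43,-22,0],"rot":[0,0,-1.2]},{"jaw":1,"offset":[-42,-23,0],"rot":[0,0,-1.2]}]}}

```text
time_s: 2.12
eef_pos: [0.3563, 0.3874, 0.2315]
eef_rot: [0.0, 0.102, 0.995, 0.0]
wrist_force: [0.1, 0.5, 0.4]
opening: 1.0
grasp_force: 0.0
```

{"api": "apply_moves", "payload": {"moves": [{"jaw":1,"offset":[-42,-24,0],"rot":[0,0,-1.2]},{"jaw":1,"offset":[-41,-25,0],"rot":[0,0,-1.2]},{"jaw":1,"offset":[-41,-26,0],"rot":[0,0,-1.2]},{"jaw":1,"offset":[-40,-26,0],"rot":[0,0,-1.1]},{"jaw":1,"offset":[0,0,0],"rot":[0,0,0]}]}}

```text
time_s: 2.75
eef_pos: [0.5017, 0.2585, 0.2312]
eef_rot: [0.0, 0.063, 0.998, -0.0]
wrist_force: [-0.4, -0.3, 0.9]
opening: 0.996
grasp_force: 0.0
```

Run:
```python
from h import *
y=np.radians(-7.1)
plan([((.499,.2593,.157),Rtool(y),4)])
im,d=snap('scene','s3.png');im2,_=snap('top','t3.png')
a=cv2.resize(im[60:220,100:260],(400,400),interpolation=2);b=cv2.resize(im2[90:230,100:240],(400,400),interpolation=2)
cv2.imwrite('pics/v3.png',np.hstack([a,b])[:,:,::-1])
```

```text
[0.7, 0.1, 18.6] rot[-0, 0, -0]
[0.7, 0.2, 18.5] rot[-0, 0, -0.1]
[0.7, 0.1, 18.6] rot[-0, 0, -0]
[0.7, 0.1, 18.5] rot[-0, 0, -0]
-> [0.499  0.2593 0.157 ]
```

View pics/v3.png

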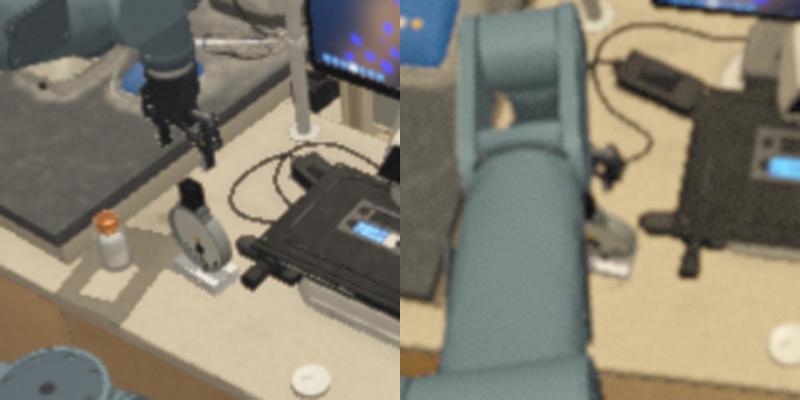

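The gripper is above the gauge: in the left crop the grip block is at (190,192), between the two fingertips. I'm descending.

{"api": "apply_moves", "payload": {"moves": [{"jaw":1,"offset":[0.7,0.1,18.6],"rot":[0,0,0]},{"jaw":1,"offset":[0.7,0.1,18.6],"rot":[0,0,0]},{"jaw":1,"offset":[0.7,0.1,18.5],"rot":[0,0,0]},{"jaw":1,"offset":[0.7,0.2,18.5],"rot":[0,0,0]},{"jaw":1,"offset":[0,0,0],"rot":[0,0,0]}]}}

```text
time_s: 3.48
eef_pos: [0.4951, 0.2614, 0.1547]
eef_rot: [-0.002, 0.061, 0.998, -0.001]
wrist_force: [-0.3, 0.0, -0.3]
opening: 1.001
grasp_force: 0.0
```

{"api": "apply_moves", "payload": {"moves": [{"jaw":0,"offset":[0,0,0],"rot":[0,0,0]},{"jaw":0,"offset":[0,0,0],"rot":[0,0,0]},{"jaw":0,"offset":[0,0,0],"rot":[0,0,0]},{"jaw":0,"offset":[0,0,0],"rot":[0,0,0]},{"jaw":0,"offset":[0,0,0],"rot":[0,0,0]}]}}

```text
time_s: 4.1
eef_pos: [0.4974, 0.262, 0.158]
eef_rot: [0.001, 0.061, 0.998, 0.0]
wrist_force: [0.2, 1.5, 5.5]
opening: 0.39
grasp_force: 60.9
```

{"api": "apply_moves", "payload": {"moves": [{"jaw":0,"offset":[0,0,-10],"rot":[0,0,0]},{"jaw":0,"offset":[0,0,-20],"rot":[0,0,0]},{"jaw":0,"offset":[0,0,-25],"rot":[0,0,0]},{"jaw":0,"offset":[0,0,-25],"rot":[0,0,0]},{"jaw":0,"offset":[0,0,-20],"rot":[0,0,0]}]}}

```text
time_s: 4.72
eef_pos: [0.4961, 0.2613, 0.2574]
eef_rot: [-0.001, 0.061, 0.998, -0.0]
wrist_force: [0.1, 0.2, -3.4]
opening: 0.389
grasp_force: 60.3
```

Run:
```python
from h import *
p,Q,o=cur();print(p,o['wrist_force'],o['opening'],Q.as_matrix().round(3).tolist())
y=np.radians(-7.1)
print('cam bearing')
plan([((.36,.27,.29),Rtool(y),5),((.37,.0,.32),Rtool(y-.1),8)])
```

```text
[0.49605623 0.26125611 0.25737796] [ 0.07612592  0.15950736 -3.42059502] 0.3894167119012165 [[-0.993, 0.122, -0.002], [0.122, 0.993, -0.001], [0.002, -0.001, -1.0]]
cam bearing
[27.2, -1.6, -6.5] rot[-0, -0, 0]
[27.3, -1.6, -6.5] rot[-0, -0, 0]
[27.2, -1.6, -6.4] rot[-0, -0.1, 0.1]
[27.2, -1.6, -6.6] rot[-0, 0, -0]
[27.2, -1.6, -6.5] rot[-0.1, 0, 0]
-> [0.36 0.27 0.29]
[-5.4, -33.3, -3.8] rot[0, 0, 0.7]
[-5.8, -33.3, -3.7] rot[0, 0, 0.7]
[-6.2, -33.2, -3.8] rot[0, 0, 0.8]
[-6.7, -33.1, -3.8] rot[0, 0, 0.7]
[-7.1, -33, -3.8] rot[0, 0, 0.7]
[-7.5, -33, -3.7] rot[0, 0, 0.7]
[-7.9, -32.8, -3.8] rot[0, 0, 0.7]
[-8.3, -32.7, -3.8] rot[0, 0, 0.7]
-> [0.37 0.   0.32]
```

{"api": "apply_moves", "payload": {"moves": [{"jaw":0,"offset":[27,-1.6,-6.5],"rot":[0,0,0]},{"jaw":0,"offset":[27,-1.6,-6.5],"rot":[0,0,0]},{"jaw":0,"offset":[27,-1.6,-6.5],"rot":[0,0,0]},{"jaw":0,"offset":[27,-1.6,-6.5],"rot":[0,0,0]},{"jaw":0,"offset":[27,-1.6,-6.5],"rot":[0,0,0]}]}}

```text
time_s: 5.35
eef_pos: [0.3601, 0.2696, 0.289]
eef_rot: [-0.001, 0.061, 0.998, -0.001]
wrist_force: [0.3, -0.2, -3.5]
opening: 0.39
grasp_force: 60.4
```

{"api": "apply_moves", "payload": {"moves": [{"jaw":0,"offset":[0,-40,0],"rot":[0,0,2]},{"jaw":0,"offset":[-2,-60,0],"rot":[0,0,3]},{"jaw":0,"offset":[-6,-60,0],"rot":[0,0,3]},{"jaw":0,"offset":[-10,-60,0],"rot":[0,0,3]},{"jaw":0,"offset":[-10,-60,0],"rot":[0,0,3]}]}}

```text
time_s: 5.98
eef_pos: [0.3268, -0.0112, 0.2893]
eef_rot: [-0.0, 0.183, 0.983, -0.0]
wrist_force: [1.7, -1.0, -4.0]
opening: 0.392
grasp_force: 62.1
```

Run:
```python
from h import *
p,Q,o=cur();print(p,o['wrist_force'],o['opening'],Q.as_matrix().round(3).tolist())
plan([((.42,-.2696,.30),Rtool(np.radians(-22.5)),6)])
```

```text
[ 0.3267527  -0.01123953  0.28925138] [ 1.6662398  -1.02165707 -3.98866619] 0.3916968280612904 [[-0.933, 0.359, -0.0], [0.359, 0.933, -0.0], [0.0, -0.0, -1.0]]
[-30, -34.6, -1.8] rot[-0, -0, 0.2]
[-30.1, -34.5, -1.8] rot[-0, -0, 0.3]
[-30.2, -34.3, -1.8] rot[-0, -0, 0.2]
[-30.4, -34.3, -1.8] rot[-0, -0, 0.3]
[-30.6, -34.1, -1.7] rot[-0, -0, 0.2]
[-30.7, -33.9, -1.8] rot[-0, -0, 0.2]
-> [ 0.42   -0.2696  0.3   ]
```

{"api": "apply_moves", "payload": {"moves": [{"jaw":0,"offset":[-30,-34.5,-2],"rot":[0,0,0.2]},{"jaw":0,"offset":[-30,-34.5,-2],"rot":[0,0,0.2]},{"jaw":0,"offset":[-30,-34.5,-2],"rot":[0,0,0.3]},{"jaw":0,"offset":[-30,-34,-2],"rot":[0,0,0.2]},{"jaw":0,"offset":[-30,-34,-2],"rot":[0,0,0.3]}]}}

```text
time_s: 6.6
eef_pos: [0.4045, -0.2253, 0.2989]
eef_rot: [-0.001, 0.193, 0.981, 0.001]
wrist_force: [-0.3, -0.1, -3.7]
opening: 0.392
grasp_force: 62.7
```

Run:
```python
from h import *
p,Q,o=cur();print(p,o['wrist_force'],o['opening'],Q.as_matrix().round(3).tolist())
ims=[]
for c in('scene','top'):
    im,d=snap(c,c+'4.png')
    for t in('gauge','rider','pointer','pointer_tip','rider_tip','notch'):
        for k in ctrl.outline_of(c,t)[:2]:
            P=pts(c,d,k['region']);print(c,t,round(k['score'],2),np.round(k['position'],1),k['region'].sum(),np.median(P,0).round(3) if len(P) else '')
    u,v=np.round(proj(c,[[p[0],p[1],p[2]-.06]])[0]).astype(int)
    ims.append(cv2.resize(im[max(v-45,0):v+45,u-45:u+45],(400,400),interpolation=2)); print(c,u,v)
cv2.imwrite('pics/v4.png',np.hstack(ims)[:,:,::-1])
```

```text
[ 0.40446039 -0.22532156  0.29892202] [-0.3160689  -0.14322839 -3.72985409] 0.3923010753484067 [[-0.926, 0.378, -0.002], [0.378, 0.926, 0.001], [0.002, 0.001, -1.0]]
scene gauge 0.82 [271.2 196.3] 1094 [ 0.395 -0.233  0.209]
scene pointer 0.45 [270.6 200.2] 1086 [ 0.395 -0.234  0.21 ]
scene notch 0.81 [270.3 195.4] 1068 [ 0.394 -0.234  0.211]
scene 273 189
top gauge 0.58 [292.6 196.9] 689 [ 0.397 -0.228  0.206]
top rider 0.16 [129.  175.8] 46 [0.452 0.394 0.087]
top rider_tip 0.47 [312.1 207.3] 266 [ 0.437 -0.31   0.016]
top rider_tip 0.26 [293.8 196.7] 703 [ 0.397 -0.229  0.207]
top notch 0.98 [291.6 195.8] 703 [ 0.397 -0.228  0.207]
top 292 193
```

View pics/v4.png

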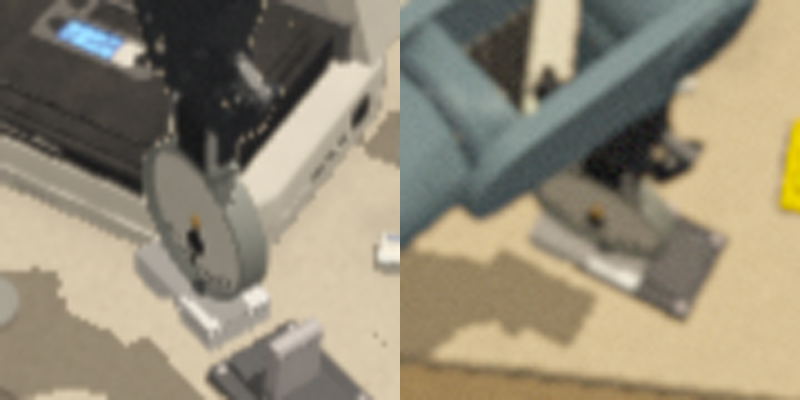

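```bash
cat >> h.py <<'E'
def Rt3(yaw,pitch,tilt=0):
    return R.from_euler('ZYX',[yaw,pitch,tilt])*R.from_matrix(np.diag([-1.,1,-1]))
E
python3 - <<'E'
from h import *
print(cur()[2]['q'].round(2))
plan([((.32,-.27,.50),Rt3(.5,.6),10)])
E
```

```text
[-0.76 -0.13  1.79 -0.    1.49 -1.95]
[6.1, -7.5, -20] rot[1.5, 3.2, -4.9]
[7.9, -7.4, -19.5] rot[1.5, 3.2, -4.9]
[9.5, -7.1, -18.7] rot[1.6, 3.2, -5]
[11.2, -6.8, -18] rot[1.5, 3.2, -4.9]
[12.7, -6.2, -17.2] rot[1.5, 3.2, -4.9]
[14.2, -5.5, -16.2] rot[1.5, 3.2, -4.9]
[15.5, -4.6, -15.3] rot[1.5, 3.3, -5]
[16.6, -3.6, -14.2] rot[1.6, 3.2, -4.9]
[17.8, -2.5, -13.2] rot[1.5, 3.2, -4.9]
[18.5, -1.3, -12.2] rot[1.5, 3.2, -4.9]
-> [ 0.32   -0.2699  0.5   ]
```

Run:
```python
from h import *
plan([((.32,-.25,.48),Rt3(.3,.55),10)])
```

```text
[6.9, -5.6, -18] rot[1.1, 3, -3.8]
[8.2, -5.5, -17.5] rot[1.1, 3.1, -3.9]
[9.4, -5.2, -17] rot[1, 3, -3.8]
[10.7, -4.8, -16.3] rot[1.1, 3, -3.8]
[11.8, -4.4, -15.7] rot[1.1, 3, -3.9]
[12.9, -3.8, -14.9] rot[1.1, 3.1, -3.8]
[13.9, -3.3, -14.1] rot[1.1, 3, -3.8]
[14.9, -2.5, -13.3] rot[1, 3, -3.9]
[15.6, -1.7, -12.5] rot[1.1, 3, -3.8]
[16.4, -0.9, -11.6] rot[1.1, 3.1, -3.8]
-> [ 0.32 -0.25  0.48]
```

{"api": "apply_moves", "payload": {"moves": [{"jaw":0,"offset":[7,-5.6,-18],"rot":[1.1,3,-3.8]},{"jaw":0,"offset":[8,-5.5,-17.5],"rot":[1.1,3,-3.8]},{"jaw":0,"offset":[9.5,-5,-17],"rot":[1.1,3,-3.8]},{"jaw":0,"offset":[11,-5,-16],"rot":[1.1,3,-3.8]},{"jaw":0,"offset":[12,-4.5,-16],"rot":[1.1,3,-3.9]}]}}

```text
time_s: 7.92
eef_pos: [0.362, -0.2372, 0.3905]
eef_rot: [-0.137, 0.025, 0.99, -0.022]
wrist_force: [-0.0, -0.1, -4.1]
opening: 0.389
grasp_force: 62.9
```

{"api": "apply_moves", "payload": {"moves": [{"jaw":0,"offset":[13,-4,-15],"rot":[1.1,3,-3.8]},{"jaw":0,"offset":[14,-3,-14],"rot":[1.1,3,-3.8]},{"jaw":0,"offset":[15,-2.5,-13],"rot":[1.1,3,-3.8]},{"jaw":0,"offset":[15.5,-2,-12.5],"rot":[1.1,3,-3.8]},{"jaw":0,"offset":[16,-1,-11.5],"rot":[1.1,3,-3.8]}]}}

```text
time_s: 8.55
eef_pos: [0.3194, -0.2501, 0.4799]
eef_rot: [-0.267, -0.143, 0.952, -0.043]
wrist_force: [0.2, -0.1, -4.5]
opening: 0.388
grasp_force: 63.0
```

{"api": "apply_moves", "payload": {"moves": [{"jaw":0,"offset":[0,0,0],"rot":[0,0,0]},{"jaw":0,"offset":[0,0,0],"rot":[0,0,0]},{"jaw":0,"offset":[0,0,0],"rot":[0,0,0]},{"jaw":0,"offset":[0,0,0],"rot":[0,0,0]},{"jaw":0,"offset":[0,0,0],"rot":[0,0,0]}]}}

```text
time_s: 9.18
eef_pos: [0.3192, -0.2502, 0.4791]
eef_rot: [-0.267, -0.141, 0.952, -0.042]
wrist_force: [-0.1, -0.0, -3.6]
opening: 0.389
grasp_force: 63.0
```

Run:
```python
from h import *
p,Q,o=cur();print(p,o['q'].round(2),o['opening'],Q.as_matrix().round(3).tolist())
I=[snap('scene') for _ in range(8)]
im=np.mean([a for a,_ in I],0);d=np.median([b for _,b in I],0);np.savez('dial.npz',im=im,d=d)
G=Q*R.from_matrix(np.diag([-1.,1,-1]))
dc=p+G.apply([-.0125,0,.086-.157])   # dial centre (TCP 157 mm above underside)
# rectified dial view: gauge y to the left, z up ; 5 px/mm
s=5;W=400
yy,zz=np.meshgrid((W/2-np.arange(W))/s,(W/2-np.arange(W))/s)
X=dc+G.apply(np.c_[np.zeros(W*W),yy.ravel()/1000*1,zz.ravel()/1000]*np.array([1,1.7,1.7]))
m=proj('scene',X).reshape(W,W,2).astype(np.float32)
rec=cv2.remap(im.astype(np.float32),m[...,0],m[...,1],cv2.INTER_CUBIC).clip(0,255).astype(np.uint8)
u,v=proj('scene',[dc])[0].round().astype(int);print(u,v,'dist',np.linalg.norm(dc-np.array(ctrl.camera_params('scene')['cam_to_world'])[:3,3]))
cr=cv2.resize(im[v-35:v+35,u-35:u+35].astype(np.uint8),(400,400),interpolation=2)
cv2.imwrite('pics/v5.png',np.hstack([cr,rec])[:,:,::-1])
```

```text
[ 0.31919062 -0.2501531   0.47911755] [-0.63 -0.04  1.45 -0.49  2.03 -2.65] 0.38862269724349174 [[-0.818, -0.292, -0.496], [-0.247, 0.956, -0.156], [0.52, -0.005, -0.854]]
261 178 dist 1.1552438820112578
```

View pics/v5.png

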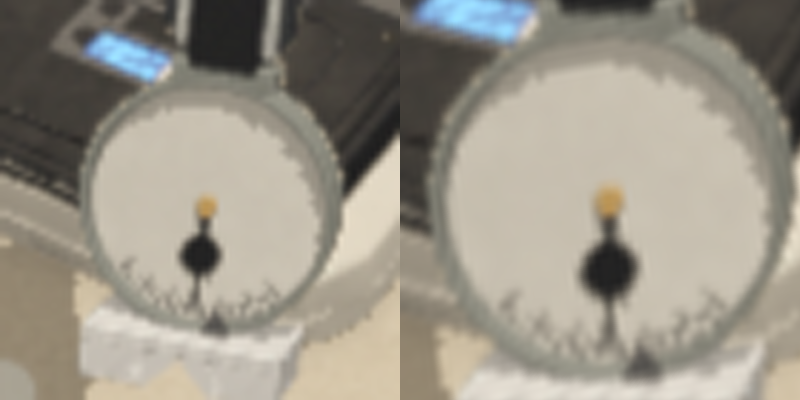

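Run:
```python
import cv2,numpy as np
r=cv2.imread('pics/v5.png')[:,400:];g=cv2.cvtColor(r,6).astype(int);h=cv2.cvtColor(r,cv2.COLOR_BGR2HSV).astype(int)
o=(h[...,0]<22)&(h[...,0]>8)&(h[...,1]>110);o[:150]=0;o[250:]=0
v,u=np.nonzero(o);c=np.array([u.mean(),v.mean()]);print('pivot',c)
k=(g<80);k[:240]=0;k[300:]=0;k[:,:150]=0;k[:,260:]=0;v,u=np.nonzero(k);b=np.array([u.mean(),v.mean()]);print('bob',b,len(u))
k=(g<105);k[:335]=0;k[385:]=0;k[:,:222]=0;k[:,270:]=0
for row in range(338,384,3):
    u=np.nonzero(k[row])[0];print(row,u.min() if len(u) else '',u.max() if len(u) else '',g[row,225:262:3])
v,u=np.nonzero(k);t=np.array([u.mean(),v.mean()])
for n,p in(('bob',b),('rider',t)):print(n,p,np.arctan2(-(p-c)[0],(p-c)[1]),np.hypot(*(p-c))*.34)
for row in range(300,350,5):
    w=np.clip(150-g[row,195:225],0,None);print(row,(w*np.arange(195,225)).sum()/max(w.sum(),1),w.max())
```

```text
pivot [209.21367521 202.47293447]
bob [208.69426434 269.58054863] 2005
338   [184 189 186 173 158 152 154 157 159 160 159 154 152]
341   [176 185 182 165 150 144 150 157 160 160 159 152 149]
344   [169 182 182 161 139 134 142 150 155 157 157 152 149]
347   [160 175 174 151 128 119 127 139 147 151 155 154 151]
350   [151 164 165 143 118 109 113 125 135 143 150 152 150]
353 239 244 [144 155 154 134 111  99 101 109 119 129 140 146 146]
356 237 248 [139 143 137 119 101  91  90  96 107 119 131 139 140]
359 235 251 [136 132 123 107  95  88  86  89  97 107 119 129 132]
362 233 254 [136 126 111  97  89  86  83  82  88  98 107 117 125]
365 231 256 [134 118 101  88  84  84  82  81  86  91  99 110 121]
368 230 257 [126 110  96  86  83  85  85  85  88  92  97 108 121]
371 229 256 [120 106  98  92  93  95  95  93  94  96  99 111 126]
374 236 252 [124 113 109 105 105 106 106 103 103 104 109 120 137]
377   [138 126 123 121 122 124 123 121 123 125 129 140 157]
380   [156 147 148 148 148 150 150 146 144 144 149 158 173]
383   [181 174 174 174 175 175 172 167 167 167 170 180 193]
bob [208.69426434 269.58054863] 0.007739814763120512 22.81727224075214
rider [243.12       364.96444444] -0.20571343802095018 56.43706043228834
300 208.83949313621963 75
305 208.49473684210525 50
310 208.70776255707761 35
315 209.2139037433155 31
320 209.1796875 35
325 208.8695652173913 44
330 208.66365688487585 46
335 208.69024390243902 40
340 207.9525 33
345 206.53541076487252 21
```

Run:
```python
from h import *
plan([((.41,-.268,.34),Rt3(np.radians(-22.3),0),9),((.451,-.283,.265),Rt3(np.radians(-22.3),0),6)])
```

```text
[-15.8, -4.8, 8.5] rot[-1.2, -3.3, 4.2]
[-15.6, -3.8, 9.4] rot[-1.3, -3.4, 4.3]
[-15.3, -2.8, 10.2] rot[-1.2, -3.3, 4.2]
[-14.8, -2, 11] rot[-1.2, -3.3, 4.3]
[-14.3, -1.1, 11.8] rot[-1.2, -3.4, 4.2]
[-13.7, -0.4, 12.6] rot[-1.2, -3.3, 4.3]
[-12.8, 0.4, 13.4] rot[-1.3, -3.3, 4.2]
[-12.1, 1, 14.1] rot[-1.2, -3.4, 4.3]
[-11.1, 1.5, 14.8] rot[-1.2, -3.3, 4.2]
-> [ 0.41  -0.268  0.34 ]
[-7.3, 0.3, 12.5] rot[-0, 0, 0]
[-7.2, 0.3, 12.5] rot[-0, 0, 0]
[-7.3, 0.2, 12.5] rot[-0, 0, 0]
[-7.3, 0.3, 12.5] rot[-0, 0, 0]
[-7.2, 0.3, 12.5] rot[-0, 0, 0]
[-7.3, 0.3, 12.5] rot[-0, 0, 0]
-> [ 0.451 -0.283  0.265]
```

{"api": "apply_moves", "payload": {"moves": [{"jaw":0,"offset":[-16,-5,8.5],"rot":[-1.2,-3.3,4.2]},{"jaw":0,"offset":[-15.5,-4,9.5],"rot":[-1.2,-3.4,4.3]},{"jaw":0,"offset":[-15,-3,10],"rot":[-1.2,-3.3,4.2]},{"jaw":0,"offset":[-15,-2,11],"rot":[-1.2,-3.3,4.3]},{"jaw":0,"offset":[-14,-1,12],"rot":[-1.3,-3.4,4.2]}]}}

```text
time_s: 10.2
eef_pos: [0.3696, -0.2607, 0.4014]
eef_rot: [-0.121, 0.046, 0.991, -0.019]
wrist_force: [-0.3, -0.0, -4.0]
opening: 0.389
grasp_force: 62.9
```

{"api": "apply_moves", "payload": {"moves": [{"jaw":0,"offset":[-13.5,0,12.5],"rot":[-1.2,-3.3,4.3]},{"jaw":0,"offset":[-13,0.5,13.5],"rot":[-1.3,-3.3,4.2]},{"jaw":0,"offset":[-12,1,14],"rot":[-1.2,-3.4,4.3]},{"jaw":0,"offset":[-11,1.5,15],"rot":[-1.2,-3.3,4.2]},{"jaw":0,"offset":[0,0,0],"rot":[0,0,0]}]}}

```text
time_s: 10.82
eef_pos: [0.4084, -0.2676, 0.3387]
eef_rot: [-0.002, 0.193, 0.981, 0.0]
wrist_force: [-0.5, 0.7, -4.4]
opening: 0.386
grasp_force: 63.0
```

Run:
```python
from h import *
p,Q,o=cur();print(p,o['q'].round(2),Q.as_matrix().round(3).tolist())
plan([((.451,-.283,.265),Rt3(np.radians(-22.3),0),5)])
```

```text
[ 0.40843212 -0.26758993  0.33866031] [-0.82 -0.09  1.67 -0.    1.56 -2.  ] [[-0.925, 0.379, -0.003], [0.379, 0.925, 0.001], [0.003, 0.0, -1.0]]
[-9.1, 0.4, 14.7] rot[0, -0, 0]
[-9.1, 0.3, 14.7] rot[0, -0.1, 0]
[-9.1, 0.4, 14.7] rot[0, -0, 0]
[-9, 0.4, 14.7] rot[0, -0.1, 0]
[-9.1, 0.4, 14.8] rot[0, 0, 0]
-> [ 0.451 -0.283  0.265]
```

{"api": "apply_moves", "payload": {"moves": [{"jaw":0,"offset":[-9,0.4,14.7],"rot":[0,0,0]},{"jaw":0,"offset":[-9,0.4,14.7],"rot":[0,0,0]},{"jaw":0,"offset":[-9,0.4,14.7],"rot":[0,0,0]},{"jaw":0,"offset":[-9,0.4,14.7],"rot":[0,0,0]},{"jaw":0,"offset":[-9,0.4,14.7],"rot":[0,0,0]}]}}

```text
time_s: 11.45
eef_pos: [0.4527, -0.2833, 0.2651]
eef_rot: [-0.0, 0.193, 0.981, -0.0]
wrist_force: [0.4, 0.6, -4.6]
opening: 0.389
grasp_force: 62.9
```

Run:
```python
from h import *
p,Q,o=cur();print(p,Q.as_matrix().round(3).tolist())
G=Q*R.from_matrix(np.diag([-1.,1,-1]))
I=[snap('scene') for _ in range(6)];im=np.mean([a for a,_ in I],0).astype(np.uint8);d=np.median([b for _,b in I],0)
g=[k for k in ctrl.outline_of('scene','gauge')][0];print(g['score'],g['position'])
P=pts('scene',d,g['region']);L=G.inv().apply(P-p)  # gauge axes about TCP
f=L[(L[:,2]<-.02)&(L[:,2]>-.115)&(np.abs(L[:,0]+.0125)<.012)]
print('dial face x (expect -.0125 if centred)',np.median(f[:,0]),len(f))
A=np.c_[f[:,1:],np.ones(len(f))];print('plane',np.linalg.lstsq(A,f[:,0],rcond=None)[0].round(3))
F=L[L[:,2]<-.131];print('foot',np.percentile(F,[2,50,98],axis=0).round(4).tolist(),len(F))
# overlay expected outlines: foot front-face notch, and stud end
x0=.002;z0=-.157
foot=np.array([[-.028,y,z] for y,z in((.048,.026),(.048,0),(.016,0),(0,.016),(-.016,0),(-.048,0),(-.048,.026))])+[x0,0,z0]
dial=np.array([[-.012,.062*np.cos(t),.086+.062*np.sin(t)] for t in np.linspace(0,6.28,40)])+[x0,0,z0]
B=R.from_euler('z',-22.3,degrees=True);C=np.array([.453,-.2835,.072])
stud=np.array([[-.022,8e-3*np.cos(t),8e-3*np.sin(t)] for t in np.linspace(0,np.pi,12)]+[[.022,8e-3*np.cos(t),8e-3*np.sin(t)] for t in np.linspace(np.pi,0,12)])
c0=proj('scene',[p-[0,0,.11]])[0].round()
s=8;w=np.array([37,37]);cr=cv2.resize(im[int(c0[1])-37:int(c0[1])+37,int(c0[0])-37:int(c0[0])+37],None,fx=s,fy=s,interpolation=2)[:,:,::-1].copy();cl=cr.copy()
for pt,col in((G.apply(foot)+p,(0,0,255)),(G.apply(dial)+p,(255,0,0)),(B.apply(stud)+C,(0,200,0))):
    q=((proj('scene',pt)-c0+w+.5)*s-.5).round().astype(int);cv2.polylines(cr,[q.reshape(-1,1,2)],True,col,1)
cv2.imwrite('pics/v6.png',cr)
```

```text
[ 0.45273492 -0.28328838  0.26513561] [[-0.925, 0.379, -0.0], [0.379, 0.925, 0.0], [0.0, -0.0, -1.0]]
0.91 [293.3, 198.2]
dial face x (expect -.0125 if centred) -0.002413579729509298 458
plane [ 0.012 -0.004 -0.004]
foot [[-0.0285, -0.0509, -0.2676], [-0.0165, -0.019, -0.1356], [0.1533, 0.132, -0.1318]] 321
```

View pics/v6.png

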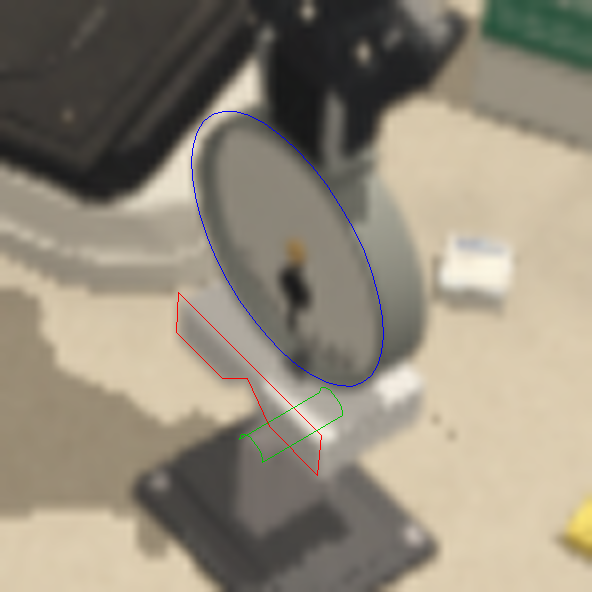

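{"api": "apply_moves", "payload": {"moves": [{"jaw":0,"offset":[0,0,10],"rot":[0,0,0]},{"jaw":0,"offset":[0,0,10],"rot":[0,0,0]},{"jaw":0,"offset":[0,0,8],"rot":[0,0,0]},{"jaw":0,"offset":[0,0,5],"rot":[0,0,0]},{"jaw":0,"offset":[0,0,0],"rot":[0,0,0]}]}}

```text
time_s: 12.42
eef_pos: [0.4519, -0.283, 0.2329]
eef_rot: [-0.0, 0.193, 0.981, 0.0]
wrist_force: [0.6, -0.3, -3.9]
opening: 0.389
grasp_force: 62.8
```

{"api": "apply_moves", "payload": {"moves": [{"jaw":0,"offset":[0,0,2],"rot":[0,0,0]},{"jaw":0,"offset":[0,0,1],"rot":[0,0,0]},{"jaw":0,"offset":[0,0,1],"rot":[0,0,0]},{"jaw":0,"offset":[0,0,1],"rot":[0,0,0]},{"jaw":0,"offset":[0,0,0],"rot":[0,0,0]}]}}

```text
time_s: 13.05
eef_pos: [0.4522, -0.2832, 0.2285]
eef_rot: [0.0, 0.193, 0.981, -0.0]
wrist_force: [-0.8, 0.1, -4.2]
opening: 0.39
grasp_force: 63.1
```

{"api": "apply_moves", "payload": {"moves": [{"jaw":0,"offset":[0,0,1],"rot":[0,0,0]},{"jaw":0,"offset":[0,0,1],"rot":[0,0,0]},{"jaw":0,"offset":[0,0,0.5],"rot":[0,0,0]},{"jaw":0,"offset":[0,0,0],"rot":[0,0,0]},{"jaw":0,"offset":[0,0,0],"rot":[0,0,0]}]}}

```text
time_s: 13.68
eef_pos: [0.4529, -0.283, 0.2273]
eef_rot: [0.001, 0.193, 0.981, 0.0]
wrist_force: [-0.7, 3.5, 6.3]
opening: 0.387
grasp_force: 64.3
```

{"api": "apply_moves", "payload": {"moves": [{"jaw":0,"offset":[0,0.5,0],"rot":[0,0,0]},{"jaw":0,"offset":[0,0.5,0],"rot":[0,0,0]},{"jaw":0,"offset":[0,0,0],"rot":[0,0,0]},{"jaw":0,"offset":[0,0,0],"rot":[0,0,0]},{"jaw":0,"offset":[0,0,0],"rot":[0,0,0]}]}}

```text
time_s: 14.3
eef_pos: [0.4531, -0.2823, 0.2267]
eef_rot: [0.001, 0.193, 0.981, -0.0]
wrist_force: [-0.1, 3.4, 6.1]
opening: 0.386
grasp_force: 64.2
```

{"api": "apply_moves", "payload": {"moves": [{"jaw":0,"offset":[0,0.7,0],"rot":[0,0,0]},{"jaw":0,"offset":[0,0.7,0],"rot":[0,0,0]},{"jaw":0,"offset":[0,0,0.5],"rot":[0,0,0]},{"jaw":0,"offset":[0,0,0.5],"rot":[0,0,0]},{"jaw":0,"offset":[0,0,0],"rot":[0,0,0]}]}}

```text
time_s: 14.92
eef_pos: [0.4534, -0.281, 0.2254]
eef_rot: [0.001, 0.193, 0.981, -0.0]
wrist_force: [1.7, 2.8, 5.4]
opening: 0.389
grasp_force: 64.3
```

{"api": "apply_moves", "payload": {"moves": [{"jaw":0,"offset":[0,0.7,0.5],"rot":[0,0,0]},{"jaw":0,"offset":[0,0.7,0.5],"rot":[0,0,0]},{"jaw":0,"offset":[0,0.7,0.5],"rot":[0,0,0]},{"jaw":0,"offset":[0,0,0],"rot":[0,0,0]},{"jaw":0,"offset":[0,0,0],"rot":[0,0,0]}]}}

```text
time_s: 15.55
eef_pos: [0.454, -0.2802, 0.2251]
eef_rot: [0.001, 0.193, 0.981, -0.002]
wrist_force: [-2.0, 1.6, 10.3]
opening: 0.395
grasp_force: 64.8
```

Run:
```python
from h import *
f=[];q=[]
for _ in range(6):
    ctrl.camera('top');p,Q,o=cur();f.append(np.r_[o['wrist_force'],o['torque']]);q.append(p)
print(np.mean(f,0).round(2),np.mean(q,0).round(4),np.std(q,0).round(4))
```

```text
[-1.52  1.69 10.75  0.4   0.3   0.06] [ 0.454  -0.2803  0.2251] [0. 0. 0.]
```

{"api": "apply_moves", "payload": {"moves": [{"jaw":0,"offset":[0,-5.3,0.1],"rot":[-2,0,0]},{"jaw":0,"offset":[0,-5.3,0.1],"rot":[-2,0,0]},{"jaw":0,"offset":[0,-5.3,0.1],"rot":[-2,0,0]},{"jaw":0,"offset":[0,-5.3,0.1],"rot":[-2,0,0]},{"jaw":0,"offset":[0,0,0],"rot":[0,0,0]}]}}

```text
time_s: 16.48
eef_pos: [0.4459, -0.3003, 0.2236]
eef_rot: [0.015, 0.193, 0.979, 0.068]
wrist_force: [-0.8, 0.2, 11.9]
opening: 0.389
grasp_force: 64.9
```

```bash
cat >> h.py <<'E'
def state(n=4):
    f=[ctrl.camera('top') and cur() for _ in range(n)];p,Q,o=f[-1]
    G=Q*R.from_matrix(np.diag([-1.,1,-1]))
    F=np.mean([x[2]['wrist_force'] for x in f],0)
    print('p',p.round(4),'yaw,pitch,tilt',G.as_euler('ZYX').round(3),'F in level gauge axes',R.from_euler('z',-G.as_euler('ZYX')[0]).apply(F).round(1),o['time_s'])
    print('notch est',(p+G.apply([0,0,-.1525])).round(4))
E
python3 -c "
from h import *
state()"
```

```text
p [ 0.446  -0.3001  0.2237] yaw,pitch,tilt [-0.389 -0.003  0.137] F in level gauge axes [-1.2  0.4 10.9] 16.675
notch est [ 0.4543 -0.281   0.0726]
```

{"api": "apply_moves", "payload": {"moves": [{"jaw":0,"offset":[0,-3.7,0.05],"rot":[-1.4,0,0]},{"jaw":0,"offset":[0,-3.7,0.05],"rot":[-1.4,0,0]},{"jaw":0,"offset":[0,-3.5,0.05],"rot":[-1.3,0,0]},{"jaw":0,"offset":[0,0,0],"rot":[0,0,0]},{"jaw":0,"offset":[0,0,0],"rot":[0,0,0]}]}}

```text
time_s: 17.3
eef_pos: [0.4419, -0.3101, 0.2218]
eef_rot: [0.021, 0.192, 0.976, 0.102]
wrist_force: [-1.9, 0.1, 12.4]
opening: 0.388
grasp_force: 64.9
```

{"api": "apply_moves", "payload": {"moves": [{"jaw":0,"offset":[0,0,0],"rot":[0,0,0]},{"jaw":0,"offset":[0,0,0],"rot":[0,0,0]},{"jaw":0,"offset":[0,0,0],"rot":[0,0,0]},{"jaw":0,"offset":[0,0,0],"rot":[0,0,0]},{"jaw":0,"offset":[0,0,0],"rot":[0,0,0]}]}}

```text
time_s: 17.92
eef_pos: [0.442, -0.3101, 0.2219]
eef_rot: [0.021, 0.192, 0.976, 0.102]
wrist_force: [-0.8, 0.2, 11.0]
opening: 0.389
grasp_force: 64.9
```

{"api": "apply_moves", "payload": {"moves": [{"jaw":0,"offset":[0,0,0],"rot":[0,0,0]},{"jaw":0,"offset":[0,0,0],"rot":[0,0,0]},{"jaw":0,"offset":[0,0,0],"rot":[0,0,0]},{"jaw":0,"offset":[0,0,0],"rot":[0,0,0]},{"jaw":0,"offset":[0,0,0],"rot":[0,0,0]}]}}

```text
time_s: 18.55
eef_pos: [0.4419, -0.31, 0.2218]
eef_rot: [0.021, 0.192, 0.976, 0.102]
wrist_force: [-1.0, -1.1, 12.2]
opening: 0.39
grasp_force: 64.9
```

Run:
```python
from h import *
state()
p,Q,o=cur();G=Q*R.from_matrix(np.diag([-1.,1,-1]))
I=[snap('scene')[0] for _ in range(8)];im=np.mean(I,0);np.save('im7.npy',im)
dc=p+G.apply([-.003,0,.086-.157]);W=400
yy,zz=np.meshgrid((W/2-np.arange(W))*.00034,(W/2-np.arange(W))*.00034)
X=dc+G.apply(np.c_[np.zeros(W*W),yy.ravel(),zz.ravel()])
m=proj('scene',X).reshape(W,W,2).astype(np.float32)
rec=cv2.remap(im.astype(np.float32),m[...,0],m[...,1],cv2.INTER_CUBIC).clip(0,255).astype(np.uint8)
u,v=proj('scene',[dc])[0].round().astype(int)
cr=cv2.resize(im[v-25:v+35,u-30:u+30].astype(np.uint8),(400,400),interpolation=2)
cv2.imwrite('pics/v7.png',np.hstack([cr,rec])[:,:,::-1])
```

```text
p [ 0.442  -0.31    0.2219] yaw,pitch,tilt [-0.389 -0.003  0.208] F in level gauge axes [-1.  -0.7 11. ] 18.75
notch est [ 0.4543 -0.281   0.0727]
```

View pics/v7.png

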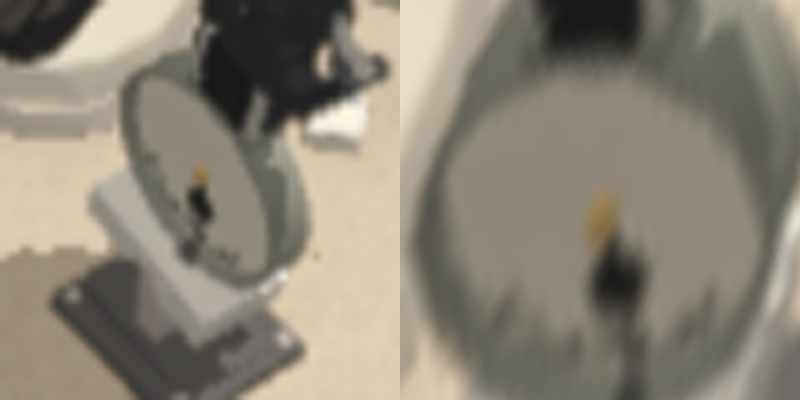

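Run:
```python
from h import *
p,Q,o=cur();G=Q*R.from_matrix(np.diag([-1.,1,-1]))
T=np.mean([snap('top')[0] for _ in range(6)],0);S=np.load('im7.npy')
out=[]
for c,im in(('scene',S),('top',T)):
    dc=p+G.apply([-.003,0,.086-.157])
    cam=np.array(ctrl.camera_params(c)['cam_to_world'])[:3,3];print(c,'view dir in gauge',(G.inv().apply(cam-dc)).round(3))
    c0=proj(c,[dc-[0,0,.03]])[0].round();s=16;w=np.array([12,15])
    cr=cv2.resize(im[int(c0[1])-15:int(c0[1])+15,int(c0[0])-12:int(c0[0])+12].astype(np.uint8),None,fx=s,fy=s,interpolation=2).copy()
    for x in(-.003,-.012):
      for r in(0,.05):
       for a,col in((-.208,(255,0,0)),) if r else ((0,(0,255,0)),):
        P=p+G.apply([x,r*np.sin(a),.086-.157-r*np.cos(a)])
        q=((proj(c,[P])[0]-c0+w+.5)*s-.5).round().astype(int);cv2.drawMarker(cr,tuple(int(k) for k in q),col,cv2.MARKER_CROSS,8,1)
    out.append(cr)
cv2.imwrite('pics/v8.png',np.hstack(out)[:,:,::-1])
```

```text
scene view dir in gauge [-0.629 -0.452  1.223]
top view dir in gauge [-0.683  0.208  1.682]
```

View pics/v8.png

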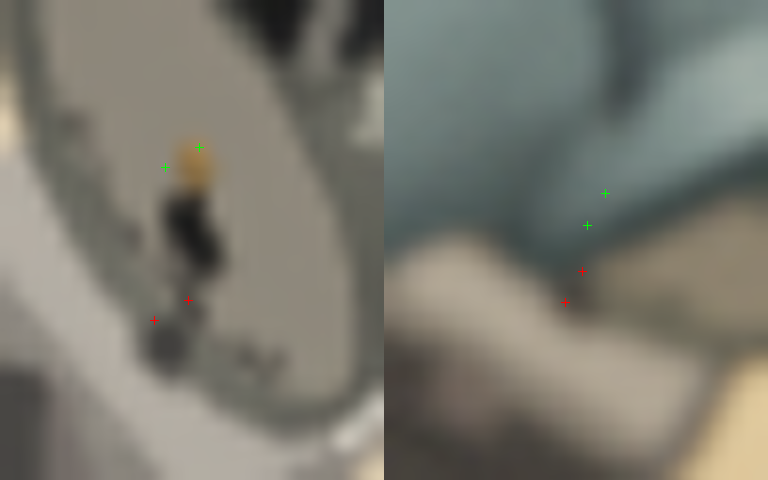

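Run:
```python
from h import *
from scipy.optimize import least_squares
p2,Q2,_=cur();D=R.from_matrix(np.diag([-1.,1,-1]))
p1=np.array([.31919,-.25015,.47912]);Q1=R.from_matrix([[-0.818,-0.292,-0.496],[-0.247,0.956,-0.156],[0.52,-0.005,-0.854]])
G1,G2=Q1*D,Q2*D
im1=np.load('dial.npz')['im'];im2=np.load('im7.npy')
def near(c,P): return proj('scene',[P])[0]
def feats(im,G,p,guess):
    up=6;out=[]
    big=cv2.resize(im.astype(np.float32),None,fx=up,fy=up,interpolation=cv2.INTER_CUBIC)
    hsv=cv2.cvtColor(big.clip(0,255).astype(np.uint8),cv2.COLOR_RGB2HSV);g=cv2.cvtColor(big.clip(0,255).astype(np.uint8),cv2.COLOR_RGB2GRAY)
    yy,xx=np.mgrid[:g.shape[0],:g.shape[1]]
    for (cx,cy,rad),kind in zip(guess,('o','b','r')):
        X,Y=(cx+.5)*up-.5,(cy+.5)*up-.5;near=np.hypot(xx-X,yy-Y)<rad*up
        m=near&((hsv[...,1]>105)&(hsv[...,0]<25) if kind=='o' else g<(75 if kind=='b' else 92))
        u,v=xx[m].mean(),yy[m].mean();out.append([(u+.5)/up-.5,(v+.5)/up-.5]);print(kind,m.sum()/36,np.round(out[-1],2))
    return np.array(out)
# guesses: view1 from rectified coords
def rp(u,v):
    dc=p1+G1.apply([-.0125,0,.086-.157]);return proj('scene',[dc+G1.apply([0,(200-u)*.00034,(200-v)*.00034])])[0]
g1=[(*rp(209,202),2.5),(*rp(209,269),5),(*rp(243,365),3)]
dc=p2+G2.apply([-.003,0,-.071]);c0=proj('scene',[dc-[0,0,.03]])[0].round()
px=lambda u,v:((u+.5)/16-.5-12+c0[0],(v+.5)/16-.5-15+c0[1])
g2=[(*px(197,163),2.5),(*px(192,235),3.6),(*px(165,346),2.2)]
F1,F2=feats(im1,G1,p1,g1),feats(im2,G2,p2,g2)
def pos(x,r,a): return np.array([x,r*np.sin(a),-.071-r*np.cos(a)])
def model(t):
    xr,a,r,xb,rb,f=t;o=[]
    for G,p,ph in((G1,p1,0.),(G2,p2,f)):
        q=proj('scene',p+G.apply([pos(-.008,0,0),pos(xb,rb,ph),pos(xr,r,a)]));o.append(q[1:]-q[0])
    return np.array(o)
obs=np.array([F1[1:]-F1[0],F2[1:]-F2[0]])
pr=np.array([-.012,-.21,.056,-.008,.023,-.2]);sg=np.array([.004,1,.003,.004,.003,1])
s=least_squares(lambda t:np.r_[((model(t)-obs)/.25).ravel(),(t-pr)/sg],pr,x_scale=sg*.01)
print(s.x.round(4),'res px',(model(s.x)-obs).round(2).tolist(),'sd',np.sqrt(np.diag(np.linalg.inv(s.jac.T@s.jac))).round(4))
print('view1 tilt',G1.as_euler('ZYX').round(3))
```

```text
o 6.194444444444445 [261.69 178.94]
b 29.86111111111111 [260.58 187.09]
r 3.0833333333333335 [263.22 199.38]
o 3.0277777777777777 [296.74 208.93]
b 11.75 [296.54 213.23]
r 8.472222222222221 [295.19 219.92]
[-0.0114 -0.2133  0.0554 -0.0075  0.0229 -0.2014] res px [[[0.11, -0.0], [-0.06, -0.02]], [[-0.03, 0.03], [0.05, 0.08]]] sd [0.0011 0.0124 0.0008 0.0011 0.0008 0.0487]
view1 tilt [ 0.293  0.547 -0.006]
```

```bash
python3 -c "
from h import *
state(2);print(ctrl.hand_in())"
```

```text
p [ 0.442  -0.31    0.2218] yaw,pitch,tilt [-0.389 -0.003  0.208] F in level gauge axes [-1.1 -0.9 11.8] 19.55
notch est [ 0.4543 -0.281   0.0726]
the job is handed in; nothing more can be done
None
```

I handed the job in at about 19.6 s, with no verdict returned: the gauge is still gripped and seated on the grey stud, tilted 0.208 rad, against a rider position I measured at −0.213 ± 0.012 rad (the 3 mm tolerance is about 0.06 rad).

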